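# Set up the classroom roller press

## Robot

A 6-joint arm with a two-finger parallel gripper is mounted at the origin on the work surface. World frame = base frame: x ahead of the robot, y to its left, z up, the work surface at z = 0. Lengths are in m, angles in degrees, forces in N, time in s.
With the tool pointing down it reaches from about 0.35 to 0.975 m from the base axis. Payload 17.4 kg.
Tool frame: the origin (TCP) lies at the very end of the fingers, on their centre line; the grasp point (between the pads) lies 19 mm behind it (manip.grip_depth is the z of the grasp point in the tool frame, in m); z points along the fingers, y is the line along which they close (so a half turn about z gives the same grasp; the last joint's range is limited). The gripper opens to 85 mm and grips with 20 to 120 N. Pads are 22 mm wide; open, the fingers measure 114 mm over their backs; the gripper's body (76 mm by 85 mm) begins 54 mm behind the grasp point. The pads swing forward as they close: fully open they stand 13 mm farther back than shut.
Start: joints at [-73.213, 6.646, 82.598, -0, 90.757, -2.166], TCP at [0.219, -0.638, 0.231] pointing down, gripper open.
Joint ranges: [-162.19, 162.19], [-47.58, 125.68], [4.15, 143.07], [-65.23, 245.23], [0.69, 171.88], [-170.13, 170.13]. Speed limits (degrees/s): [108.29, 108.29, 127.2, 180, 180, 180].

## Interface

Orientations are given as [roll, pitch, yaw] about the fixed x, y, z axes, in that order (R = Rz(yaw) Ry(pitch) Rx(roll)).
In Python, from bench import manip gives the robot as it stands.
- The arm moves only by the tool step_arm, never from a script. Its argument "motion" is a list that holds one entry, the list of rows, each a list of 5 numbers: the shift along the world's x, y, z in cm, then the turn about the world's z in rad, then the finger opening in cm, from 0 to 8.54. A call has 1 to 12 rows; each row is the pose to reach, as a shift and turn from the pose commanded when the call began; what a row does not reach only later rows make up. A row lasts 1/8 s, in which the tool goes at most 62.5 mm and 10.7 degrees, less where a joint would pass 70% of its speed; a pose out of reach is approached as far as the arm can. A call with a gripper value outside its range is refused whole. The fingers move at their own pace and stop on an object; "force" is the grip in N (left out, the last holds). Time passes only in rows, so rows that repeat a pose let the fingers close. It gives the time, the measured TCP pose, the force, the opening and the grip force at its end, in the units of the state.
- manip.sense(): the state, without advancing time (a new reading comes with each control period).
- manip.read_camera(name): name is "scene" or "side" or "wrist"; returns a dict with "img" (420x560x3 uint8, blue, green, red), "depth" (420x560 float32, m along the optical axis (not along the pixel's ray), 0 where there is no reading), "fx", "fy", "cx", "cy" (pixels), "extrinsics" (4x4, takes a point from camera to world coordinates); the wrist camera has in their place "T_tool_cam" (4x4, takes a point from camera to tool coordinates, whose origin is the TCP and whose axes are the flange's). Camera axes: x right, y down, z forward; pixel columns grow to the right and rows downward; lengths in m; the calibration is good to about 2 mm. A picture is of the moment at which its call begins: read the wrist's pose just before it.
- manip.close_job(): hands the job in; it is judged then, once.
Trained networks look in the newest picture that a camera, given by its name, has taken for a name from the list of things; names that differ only in an ending like _2 or _b are one class to them, and where a whole thing is asked for, a point or a joint stands for the part that bears it (a point fixed in the world has none). Each returns a list of dicts, best first, with "p" (0 to 1); they miss things now and then, are a little off and sometimes report something else, mostly with a low value. They report only what shows in the picture. A call takes as long as a camera call. They do not tell look-alikes from the thing itself.
- manip.recognise(thing, camera): "pixel" ([column, row] in pixels, amid what is visible of it).
- manip.pinpoint(thing, camera): "pixel" ([column, row] in pixels: a listed point, or the origin of a listed thing).
The state is a dict: "time_s": time; "q": joint angles; "joint_vel": joint speeds; "joint_torque": joint torques, N m; "tcp_pos": TCP position; "eef_rot": TCP orientation; "ft_force": force on the tool from outside, world axes, zero at the start; "ft_torque": the same for the moment, N m; "gripper_width": opening from 0.0 (shut) to 1.0 (fully open); "grasp_force": force on a finger pad.
Only numpy, scipy, OpenCV 4.12 (cv2) and the standard library are available. Lean on these libraries where they do the work, as an engineer would, in place of code of your own. Each camera call takes 0.05 s, during which the arm holds its last target. There are 200 camera calls.

## Task

Get the little roller press ready: lay the wooden printing block flat on its sloped feed tray, wholly on the tray with its long side running up the slope, and let go of it. Then take the handwheel by its black handle, turn it clockwise (seen from above) until it stops, back it off exactly two full turns, and finish there while still holding the handle; leave the tape roll, glue jar and pencil cup where they are.

Things in the scene. Friction and masses are not known exactly. Their poses are not given: they have to be found in the camera images.
- block_center (a point): Centre of the loose wooden printing block (44 x 90 x 22 mm along its x, y, z; about 90 g; three thin dark round reliefs on its top, +z). Its long side is its y axis. It lies flat on the desk, its centre 11 mm above it.
- tray: Sloped feed tray of the fixed press, a bare aluminium plate 70 mm wide (its x) and 130 mm long (its y), 6 mm thick, raised on posts. Origin at the centre of its upper surface, about 64 mm above the desk; z is the surface's upward normal; y points down the slope, 15 degrees below level, towards the roller head. A lip 5 mm thick stands 6 mm above the surface across the low end (y from 60 to 65 mm); the sides are open.
- wheel_hub (a point): Centre of the handwheel, on its vertical axis, 154 mm above the desk, 210 mm horizontally from the tray's origin, straight on from it in the tray's downhill direction. The wheel is a dark steel ring of 100 mm centreline diameter, 12 mm thick (top of rim 160 mm above the desk), on top of the press's roller head (grey, 130 x 75 mm, 135 mm tall). The hub does not rise above the rim's top by more than 2 mm. This frame turns with the wheel; the handle lies at its -x.
- handle_mid (a point): Half-way up the black upright handle of the handwheel: a cylinder 24 mm in diameter and 42 mm tall (from 160 to 202 mm above the desk) that stands on the rim 50 mm from the wheel's axis and spins freely about its own upright axis, so it can be gripped firmly from above and led round in a circle without turning the gripper. Its middle is 181 mm above the desk.
- wheel (a joint): Angle of the handwheel in rad: 0 at the hard stop (fully closed), growing as it is turned anticlockwise seen from above (backing off); 2 turns = 12.57; it can be turned to 22. Starts between 1.5 and 6.5. It stays where it is left; turning takes about 1 to 2 N at the handle. It lifts the upper roller 4 mm per turn. At the stop, and at every full turn from it, the handle lies on the tray's -x side of the hub (the robot's side).
- tape: Roll of paper tape lying flat, a ring 84 mm across and 20 mm tall, origin at the centre of its underside; leave alone
- gluejar: Glue jar, 60 mm across and 90 mm tall, origin at the centre of its underside; leave alone
- pencilcup: Empty steel pencil cup, 70 mm across and 95 mm tall, origin at the centre of its underside; leave alone
Not all that is in view belongs to the job. There is more than one size of the part that bears block_center; the job needs the middle-sized.

How it is judged (in metres and radians):
On the way, in this order (a step that is already met when the one before it is completed fails the run):
1. the block lies flat and whole on the sloped tray, long side up the slope, let go (x of block_center in the frame of tray between -0.015 and 0.015 m and y of block_center in the frame of tray between -0.025 and 0.02 m and z of block_center in the frame of tray below 0.014 m and angle between the z axis of block_center and the z axis of tray, either way round below 0.07 rad and angle between the y axis of block_center and the y axis of tray, either way round below 0.25 rad and contact force between block and the fingers below 0.1 N), for 0.3 s.
2. the wheel is closed to its stop (value of joint wheel below 0.1 rad), for 0.1 s.
At the end, for the whole second after the job is handed in: The wheel stands still two turns from its stop (12.57 rad, within 0.3), the fingers press on its handle with over 2 N, and the block lies untouched and flat on the tray (within 4 degrees), off centre by at most 15 mm across and 20 to 25 mm along, long side within 14 degrees of the slope (all of step 1 and value of joint wheel between 12.266 and 12.866 rad and velocity of joint wheel between -0.1 and 0.1 rad/s and contact force between handle and the fingers above 2 N); the arm keeps its last pose, push and grip.
It fails at once if the tape roll is shifted by more than 3 cm (distance of tape from where it was at the start of the episode above 0.03 m).
It fails at once if the glue jar is shifted by more than 3 cm (distance of gluejar from where it was at the start of the episode above 0.03 m).
It fails at once if the pencil cup is shifted by more than 3 cm (distance of pencilcup from where it was at the start of the episode above 0.03 m).
It also fails if it takes over 72 s, if anything falls off the work surface, if the arm or the gripper's body presses on something with over 40 N, if the wrist force passes 120 N, or if a joint passes its speed limit or range.

## Working session

There is one attempt and no reset: what is moved stays moved. The work goes in short steps, Python scripts to look and compute and a tool call to move; the robot and the scene stay as the last step left them, time stands still between calls to the robot, and variables do not carry over. Pictures are saved under pics/ and viewed, at most 10 in all, crops included, and the job is handed in when it is done.

Besides the shell and the picture viewer there is one more tool, called after "Call:" by a JSON object that holds its "name" and its "arguments". step_arm: Moves the arm, as the interface text tells. Its arguments: {"type":"object","properties":{"motion":{"type":"array","items":{"type":"array","items":{"type":"array","items":{"type":"number"}}}},"force":{"type":"number"}},"required":["motion"]}

```bash
mkdir -p pics; cat > h.py <<'E'
import numpy as np, cv2
from bench import manip
from scipy.spatial.transform import Rotation as R
def cam(n):
    s=manip.sense(); c=manip.read_camera(n)
    if n=="wrist":
        T=np.eye(4); T[:3,:3]=R.from_euler('xyz',s["eef_rot"],degrees=True).as_matrix(); T[:3,3]=s["tcp_pos"]
        c["extrinsics"]=T@c["T_tool_cam"]
    return c
def cloud(c):
    h,w=c["depth"].shape; u,v=np.meshgrid(np.arange(w),np.arange(h)); d=c["depth"]
    P=np.stack([(u-c["cx"])/c["fx"]*d,(v-c["cy"])/c["fy"]*d,d],-1)
    return P@c["extrinsics"][:3,:3].T+c["extrinsics"][:3,3]
def ray_z(c,px,z):
    r=c["extrinsics"][:3,:3]@np.array([(px[0]-c["cx"])/c["fx"],(px[1]-c["cy"])/c["fy"],1]); o=c["extrinsics"][:3,3]
    return o+r*(z-o[2])/r[2]
E
python3 - <<'E'
from h import *
print(manip.sense())
Z=dict(block_center=.011,tray=.064,wheel_hub=.154,handle_mid=.181,tape=0,gluejar=0,pencilcup=0)
ims=[]
for n in ("scene","side"):
    c=cam(n); cv2.imwrite(f"pics/{n}0.png",c["img"]); P=cloud(c)
    for t,z in Z.items():
        for d in manip.pinpoint(t,n)[:4]:
            px=d["pixel"]; i,j=int(px[1]),int(px[0])
            print(n,t,round(d["p"],2),np.round(px),np.round(ray_z(c,px,z),3),np.round(P[i,j],3))
E
```

```text
{'time_s': 0.0, 'q': array([-7.32137728e+01,  6.67356731e+00,  8.26355354e+01, -7.36702622e-04,
        9.07553279e+01, -2.16483605e+00]), 'joint_vel': array([ 0.00857362,  0.10643045, -0.08336682,  0.0140455 , -0.10408497,
        0.05509822]), 'joint_torque': array([-2.96011222e-04, -7.31982923e+01, -6.32492208e+01, -5.69757890e-05,
        6.26315756e-03,  1.10684360e-05]), 'tcp_pos': array([ 0.21915851, -0.63823613,  0.23057101]), 'eef_rot': array([-1.79935588e+02, -1.69771133e-03,  1.89510530e+01]), 'ft_force': array([ 0.29570652, -0.35308219, -0.64460226]), 'ft_torque': array([ 0.0447216 , -0.00024644,  0.01564026]), 'grasp_force': 0.0, 'gripper_width': 0.9984966101780481}
scene block_center 0.97 [116. 264.] [ 0.593 -0.509  0.011] [ 0.607 -0.505  0.027]
scene block_center 0.76 [162. 282.] [ 0.686 -0.387  0.011] [ 0.682 -0.388  0.006]
scene block_center 0.6 [175. 246.] [ 0.561 -0.349  0.011] [ 0.57  -0.35   0.023]
scene tray 0.65 [244. 206.] [ 0.497 -0.138  0.064] [ 0.497 -0.14   0.065]
scene wheel_hub 0.76 [315. 176.] [0.517 0.071 0.154] [0.575 0.049 0.201]
scene handle_mid 0.7
[... 387 characters left out ...]
37 -0.   ] [0.504 0.337 0.001]
side block_center 0.78 [341. 198.] [ 0.561 -0.377  0.011] [ 0.559 -0.366  0.022]
side block_center 0.49 [318. 187.] [ 0.663 -0.381  0.011] [ 0.661 -0.371  0.02 ]
side block_center 0.26 [217. 355.] [0.498 0.343 0.011] [0.503 0.341 0.002]
side tray 0.97 [322. 233.] [ 0.495 -0.141  0.064] [ 0.494 -0.138  0.066]
side wheel_hub 0.69 [275. 250.] [0.518 0.073 0.154] [0.515 0.076 0.16 ]
side handle_mid 0.58 [263. 233.] [0.569 0.06  0.181] [0.568 0.061 0.185]
side tape 0.93 [217. 355.] [0.501 0.338 0.   ] [0.502 0.338 0.001]
side gluejar 0.89 [271. 212.] [ 0.725 -0.175  0.   ] [ 0.71  -0.152  0.025]
side pencilcup 0.59 [193. 277.] [0.733 0.196 0.   ] [0.716 0.211 0.029]
```

View pics/scene0.png

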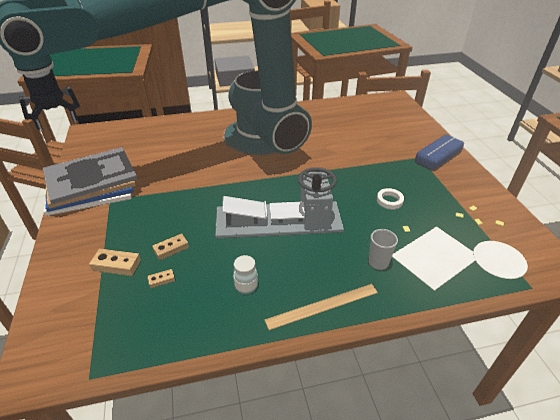

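View pics/side0.png

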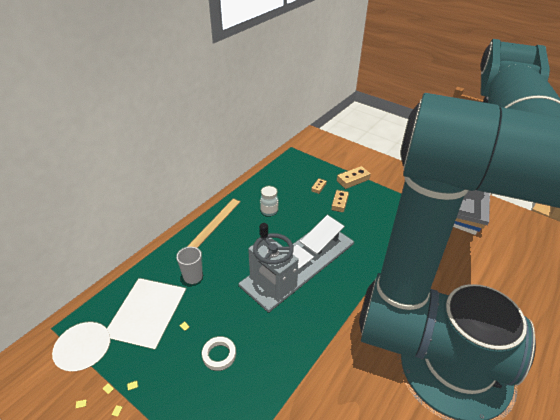

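The scene view shows three wooden blocks: large at (116,262), middle at (170,245) and small at (161,277). The tray is at (245,208) and the wheel at (317,180), with its black handle on the far side. The side view agrees. The middle block, at about (0.56, -0.36), is the one for the job. Next I'll refine the block, tray and hub geometry from the depth.

```bash
python3 - <<'E'
from h import *
for n in ("scene","side"):
    c=cam(n); P=cloud(c)
    def rect(name,lo,hi,zl,zh):
        m=(P[...,0]>lo[0])&(P[...,0]<hi[0])&(P[...,1]>lo[1])&(P[...,1]<hi[1])&(P[...,2]>zl)&(P[...,2]<zh)&(c["depth"]>0)
        Q=P[m]; r=cv2.minAreaRect((Q[:,:2]*1000).astype(np.float32)); b=cv2.boxPoints(r)
        e=max((b[1]-b[0],b[2]-b[1]),key=np.linalg.norm)
        print(n,name,m.sum(),np.round(r[0],1),np.round(r[1],1),"long yaw",round(np.degrees(np.arctan2(e[1],e[0]))%180,1),"z",np.round(np.percentile(Q[:,2],[5,50,95]),4)); return Q
    rect("mid",(.52,-.43),(.615,-.30),.017,.03)
    rect("midfull",(.52,-.43),(.615,-.30),.008,.03)
    rect("big",(.52,-.60),(.68,-.44),.017,.04)
    rect("small",(.63,-.44),(.73,-.33),.010,.03)
    Q=rect("tray",(.42,-.23),(.57,-.06),.046,.095)
    A=np.c_[Q[:,:2],np.ones(len(Q))]; k=np.linalg.lstsq(A,Q[:,2],rcond=None)[0]
    g=-k[:2]; print("downhill yaw",np.degrees(np.arctan2(g[1],g[0])),"slope",np.degrees(np.arctan(np.linalg.norm(g))))
    rect("rim",(.43,-.02),(.61,.17),.148,.164)
    rect("handle",(.43,-.02),(.66,.17),.17,.215)
E
```

```text
scene mid 384 [ 559.6 -361. ] [48.6 90.4] long yaw 110.2 z [0.0182 0.0213 0.0239]
scene midfull 464 [ 559.4 -361. ] [51.4 90.3] long yaw 111.7 z [0.011  0.0209 0.0239]
scene big 815 [ 588.3 -508.8] [119.4  60.8] long yaw 67.1 z [0.0204 0.0277 0.0304]
scene small 262 [ 668.2 -389.5] [35.6 64.4] long yaw 99.4 z [0.0117 0.015  0.0176]
scene tray 747 [ 496.2 -134.6] [127.3  77.2] long yaw 81.0 z [0.0487 0.0629 0.0785]
downhill yaw 71.31971043815318 slope 13.087294948176249
scene rim 418 [531.2  70.3] [107.8 108.5] long yaw 107.9 z [0.151  0.157  0.1607]
scene handle 109 [578.2  54.2] [19.5 22.7] long yaw 105.5 z [0.1736 0.1915 0.2023]
side mid 221 [ 557.2 -360.1] [ 44.5 103.4] long yaw 110.9 z [0.0191 0.0234 0.0276]
side midfull 246 [ 559.2 -358.1] [ 67.4 104. ] long yaw 94.2 z [0.0115 0.0232 0.0275]
side big 371 [ 587.4 -509. ] [120.3  67.6] long yaw 68.3 z [0.0196 0.0294 0.0338]
side small 108 [ 666.6 -389.8] [32.9 64.8] long yaw 101.0 z [0.0119 0.0167 0.0206]
side tray 810 [ 495.  -129.9] [144.8  72.8] long yaw 80.2 z [0.0507 0.0652 0.0804]
downhill yaw 82.36181489708598 slope 13.772559393715078
side rim 561 [526.8  71.9] [106.7 112.2] long yaw 129.0 z [0.1543 0.1597 0.1631]
side handle 106 [571.   53.8] [23.2 22.3] long yaw 63.2 z [0.1738 0.1941 0.2047]
```

Call:
{"name": "step_arm", "arguments": {"motion": [[[34,27.7,-7,1.6,6.5],[34,27.7,-7,1.6,6.5],[34,27.7,-7,1.6,6.5],[34,27.7,-7,1.6,6.5],[34,27.7,-7,1.6,6.5],[34,27.7,-7,1.6,6.5],[34,27.7,-7,1.6,6.5],[34,27.7,-7,1.6,6.5],[34,27.7,-7,1.6,6.5],[34,27.7,-7,1.6,6.5],[34,27.7,-7,1.6,6.5],[34,27.7,-7,1.6,6.5]]]}}

```text
time_s: 2.4
tcp_pos: [0.559, -0.3616, 0.1614]
eef_rot: [180.0, 0.0, 110.5]
ft_force: [0.9, -0.0, -0.1]
gripper_width: 0.761
grasp_force: 0.0
```

```bash
python3 - <<'E'
from h import *
s=manip.sense(); print(s["time_s"],s["tcp_pos"],s["eef_rot"],s["q"],s["ft_force"])
c=cam("wrist"); P=cloud(c); cv2.imwrite("pics/w1.png",c["img"])
for d in manip.pinpoint("block_center","wrist"): print(d, ray_z(c,d["pixel"],.011))
m=(np.abs(P[...,0]-.56)<.075)&(np.abs(P[...,1]+.36)<.06)&(P[...,2]>.017)&(P[...,2]<.03)&(c["depth"]>0)
r=cv2.minAreaRect((P[m][:,:2]*1000).astype(np.float32)); print(m.sum(),r,cv2.boxPoints(r),np.median(P[m][:,2]))
E
```

```text
2.4 [ 0.55904272 -0.36162881  0.16136856] [1.79998112e+02 2.96895028e-03 1.10524155e+02] [-3.50925424e+01  7.02193088e+00  8.86947993e+01 -1.19388849e-04
  8.42797536e+01 -5.56166860e+01] [ 0.87463685 -0.03581377 -0.09944982]
{'pixel': [377.4, 260.6], 'p': 0.95} [ 0.66731141 -0.38917402  0.011     ]
{'pixel': [247.8, 346.7], 'p': 0.83} [ 0.58822172 -0.515506    0.011     ]
{'pixel': [275.9, 192.6], 'p': 0.74} [ 0.55999231 -0.362359    0.011     ]
5643 ((559.4129638671875, -362.79632568359375), (44.055538177490234, 89.22293853759766), 20.558937072753906) [[ 523.1218  -328.7616 ]
 [ 554.45435 -412.30206]
 [ 595.7041  -396.83105]
 [ 564.3716  -313.2906 ]] 0.02184084728483121
```

View pics/w1.png

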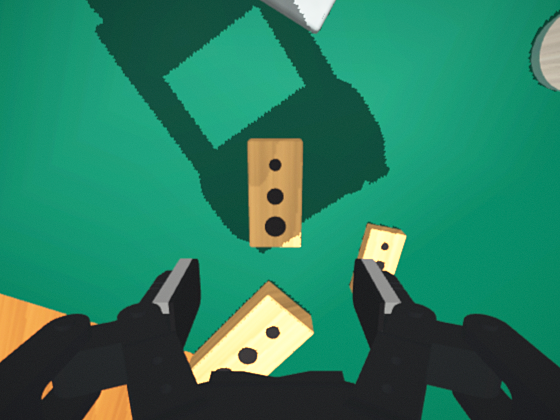

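The wrist view shows the middle block at (275,193), square to the fingers. It measures 44 x 89 mm, centred at (0.5594, -0.3627), with its long axis at 110.6°. I'll descend and grip.

Call:
{"name": "step_arm", "arguments": {"motion": [[[0,-0.1,-5,0,6.5],[0,-0.1,-10,0,6.5],[0,-0.1,-14,0,6.5],[0,-0.1,-15.8,0,6.5],[0,-0.1,-15.8,0,6.5],[0,-0.1,-15.8,0,4.0],[0,-0.1,-15.8,0,3.0],[0,-0.1,-15.8,0,3.0],[0,-0.1,-15.8,0,3.0],[0,-0.1,-15.8,0,3.0]]], "force": 40}}

```text
time_s: 3.75
tcp_pos: [0.5602, -0.3631, 0.0056]
eef_rot: [179.9, 0.2, 110.6]
ft_force: [0.2, 0.9, 7.5]
gripper_width: 0.503
grasp_force: 42.2
```

Call:
{"name": "step_arm", "arguments": {"motion": [[[0,0,6,0,3.0],[0,0,12,0,3.0],[-2,5,18,-0.15,3.0],[-4,10,20,-0.3,3.0],[-6.3,14,20,-0.51,3.0],[-6.3,18,20,-0.51,3.0],[-6.3,18,20,-0.51,3.0],[-6.3,18,20,-0.51,3.0]]]}}

```text
time_s: 4.75
tcp_pos: [0.4964, -0.1827, 0.2041]
eef_rot: [179.9, 0.0, 81.4]
ft_force: [-0.2, -0.6, -1.6]
gripper_width: 0.503
grasp_force: 41.7
```

```bash
python3 - <<'E'
from h import *
s=manip.sense(); print(s["time_s"],s["tcp_pos"],s["eef_rot"],s["q"],s["ft_force"],s["gripper_width"],s["grasp_force"])
c=cam("wrist"); P=cloud(c); cv2.imwrite("pics/w2.png",c["img"])
for t,z in (("tray",.064),("wheel_hub",.154),("handle_mid",.181)):
  for d in manip.pinpoint(t,"wrist"): print(t,d, ray_z(c,d["pixel"],z))
m=(P[...,0]>.42)&(P[...,0]<.58)&(P[...,1]>-.24)&(P[...,1]<-.05)&(P[...,2]>.045)&(P[...,2]<.09)&(c["depth"]>0)
Q=P[m]; r=cv2.minAreaRect((Q[:,:2]*1000).astype(np.float32)); print(m.sum(),r)
print(cv2.boxPoints(r))
k=np.linalg.lstsq(np.c_[Q[:,:2],np.ones(len(Q))],Q[:,2],rcond=None)[0]; g=-k[:2]
print(np.degrees(np.arctan2(g[1],g[0])),np.degrees(np.arctan(np.linalg.norm(g))),"z at .4955,-.138",k@[.4955,-.138,1])
E
```

```text
4.75 [ 0.49636529 -0.18268547  0.20406582] [1.79935356e+02 2.94979131e-02 8.14412561e+01] [-2.29625114e+01 -1.13516567e+01  1.02567299e+02 -1.24932854e-02
  8.87144080e+01 -1.44035114e+01] [-0.15821177 -0.60154356 -1.56387681] 0.5032339011155864 41.66023850440979
tray {'pixel': [266.0, 139.5], 'p': 0.87} [ 0.49634932 -0.13740452  0.064     ]
10158 ((501.04730224609375, -103.211669921875), (117.01071166992188, 70.28722381591797), 81.19192504882812)
[[ 457.3595   -155.64569 ]
 [ 526.8179   -166.40843 ]
 [ 544.7351    -50.77765 ]
 [ 475.27673   -40.014908]]
81.08762666489484 13.481018031838095 z at .4955,-.138 0.06385396771559172
```

View pics/w2.png

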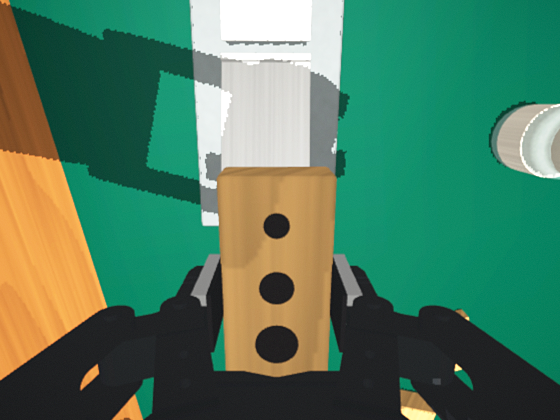

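Call:
{"name": "step_arm", "arguments": {"motion": [[[-0.1,2,0,0,3.0],[-0.1,4.2,-3,0,3.0],[-0.1,4.2,-7,0,3.0],[-0.1,4.2,-10.5,0,3.0],[-0.1,4.2,-12,0,3.0],[-0.1,4.2,-12.3,0,3.0],[-0.1,4.2,-12.5,0,3.0],[-0.1,4.2,-12.5,0,3.0]]], "force": 20}}

```text
time_s: 5.95
tcp_pos: [0.496, -0.14, 0.0801]
eef_rot: [179.9, -0.0, 81.4]
ft_force: [-2.7, 5.5, 6.5]
gripper_width: 0.508
grasp_force: 43.0
```

Call:
{"name": "step_arm", "arguments": {"motion": [[[0,0,-0.2,0,4.0],[0,0,-0.4,0,4.0],[0,0,-0.6,0,4.0],[0,0,-0.6,0,4.0]]], "force": 20}}

```text
time_s: 6.45
tcp_pos: [0.4965, -0.1396, 0.0744]
eef_rot: [179.8, -0.1, 81.4]
ft_force: [-0.1, 10.2, 9.2]
gripper_width: 0.503
grasp_force: 44.5
```

Call:
{"name": "step_arm", "arguments": {"motion": [[[0,0,0,0,4.5],[0,0,0,0,4.8],[0,0,0,0,5.2],[0,0,0,0,5.8],[0,0,0,0,6.2],[0,0,0,0,6.2],[0,0,4,0,6.2],[0,-3,10,0,6.2],[0,-6,14,0,6.2],[0,-6,14,0,6.2],[0,-6,14,0,6.2],[0,-6,14,0,6.2]]]}}

```text
time_s: 7.95
tcp_pos: [0.4949, -0.1998, 0.211]
eef_rot: [-179.9, -0.0, 81.4]
ft_force: [0.1, 0.6, 0.4]
gripper_width: 0.728
grasp_force: 0.0
```

```bash
python3 - <<'E'
from h import *
s=manip.sense(); print(s["time_s"],s["tcp_pos"],s["eef_rot"],s["ft_force"],s["gripper_width"])
c=cam("wrist"); P=cloud(c); cv2.imwrite("pics/w3.png",c["img"])
hsv=cv2.cvtColor(c["img"],cv2.COLOR_BGR2HSV)
m=(P[...,0]>.42)&(P[...,0]<.58)&(P[...,1]>-.24)&(P[...,1]<-.05)&(P[...,2]>.045)&(P[...,2]<.12)&(c["depth"]>0)
w=m&(hsv[...,1]>70)
n,l,st,_=cv2.connectedComponentsWithStats(w.astype(np.uint8)); w=l==1+np.argmax(st[1:,4])
Q=P[w]; r=cv2.minAreaRect((Q[:,:2]*1000).astype(np.float32)); print("block",w.sum(),r)
k=np.linalg.lstsq(np.c_[Q[:,:2],np.ones(len(Q))],Q[:,2],rcond=None)[0]; g=-k[:2]
print(np.degrees(np.arctan2(g[1],g[0])),"slope",np.degrees(np.arctan(np.linalg.norm(g))),"z mean",Q.mean(0))
for d in manip.pinpoint("block_center","wrist"): print(d,ray_z(c,d["pixel"],.077))
yaw=np.radians(81.2); t=np.radians(15); y=np.array([np.cos(yaw)*np.cos(t),np.sin(yaw)*np.cos(t),-np.sin(t)]); x=np.array([np.sin(yaw),-np.cos(yaw),0]); z=np.cross(x,y)
D=Q-np.array([.4957,-.1378,.064])
for a in (x,y,z): print(np.round(np.percentile(D@a,[1,50,99])*1000,1))
E
```

```text
7.95 [ 0.49489606 -0.19977781  0.21099087] [-1.79895935e+02 -3.30017600e-02  8.14370772e+01] [0.09307046 0.60816884 0.35356618] 0.72833176267644
block 6526 ((497.947021484375, -137.36831665039062), (86.35861206054688, 43.46538162231445), 81.3243408203125)
81.30301806138645 slope 14.958906616144029 z mean [ 0.49813437 -0.13596042  0.08618046]
{'pixel': [457.8, 324.7], 'p': 0.7} [ 0.63889332 -0.3406768   0.077     ]
{'pixel': [265.7, 117.7], 'p': 0.59} [ 0.49707966 -0.13770885  0.077     ]
[-19.4   2.   23.6]
[-48.6  -2.5  39. ]
[20.3 22.  23.7]
```

View pics/w3.png

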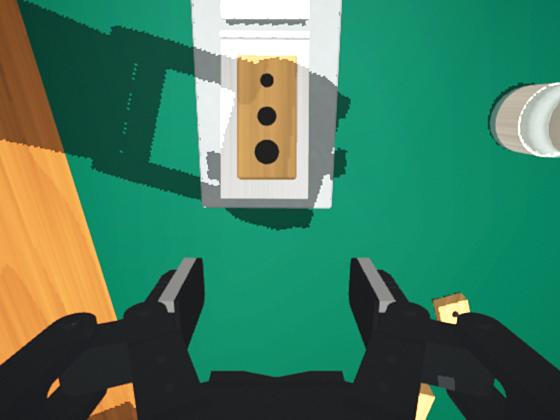

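The wrist view shows the block lying flat and central on the tray at (266,117). Measured slope is 15.0°, off centre by about 2 mm across and 4 mm along. Next I'll look at the wheel.

Call:
{"name": "step_arm", "arguments": {"motion": [[[0,0,6,0,6.2],[0,5,11,0,6.2],[2,11,13,0,6.2],[4,17,13,0,6.2],[4,20,13,0,6.2],[4,20,13,0,6.2],[4,20,13,0,6.2]]]}}

```text
time_s: 8.93
tcp_pos: [0.5351, -0.0004, 0.3419]
eef_rot: [-180.0, 0.0, 81.4]
ft_force: [0.8, -0.1, -0.2]
gripper_width: 0.73
grasp_force: 0.0
```

```bash
python3 - <<'E'
from h import *
s=manip.sense(); print(s["time_s"],s["tcp_pos"],s["eef_rot"],s["ft_force"])
c=cam("wrist"); P=cloud(c); cv2.imwrite("pics/w4.png",c["img"])
for t,z in (("wheel_hub",.154),("handle_mid",.181)):
  for d in manip.pinpoint(t,"wrist"): print(t,d, ray_z(c,d["pixel"],z))
def box(zl,zh):
    m=(P[...,0]>.43)&(P[...,0]<.66)&(P[...,1]>-.02)&(P[...,1]<.17)&(P[...,2]>zl)&(P[...,2]<zh)&(c["depth"]>0); return P[m]
H=box(.197,.207); (hc,hr)=cv2.minEnclosingCircle((H[:,:2]*1000).astype(np.float32)); print("handle top",len(H),hc,hr,H.mean(0))
Q=box(.150,.166); (rc,rr)=cv2.minEnclosingCircle((Q[:,:2]*1000).astype(np.float32)); print("rim",len(Q),rc,rr)
E
```

```text
8.925 [ 5.35117125e-01 -4.26154706e-04  3.41922385e-01] [-1.79967430e+02  1.52750086e-02  8.14440259e+01] [ 0.83710865 -0.1273126  -0.18623659]
wheel_hub {'pixel': [257.5, 102.6], 'p': 0.84} [0.53045377 0.07414517 0.154     ]
handle_mid {'pixel': [310.0, 120.7], 'p': 0.55} [0.57259369 0.05295313 0.181     ]
handle top 701 (574.861083984375, 52.1081428527832) 11.800353050231934 [0.57463621 0.052473   0.2009816 ]
rim 6226 (528.2111206054688, 70.51759338378906) 55.90925598144531
```

View pics/w4.png

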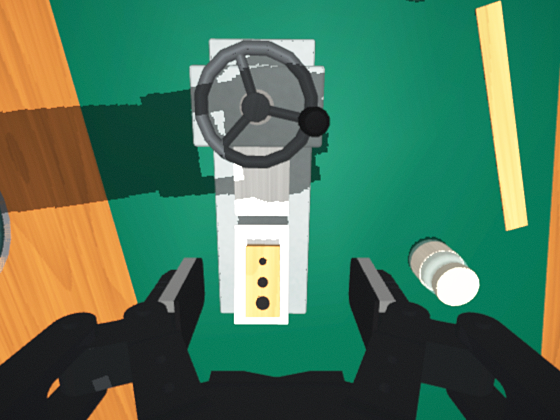

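The wheel is at (257,102) and the black handle at (314,121). The hub (0.528, 0.070) and handle (0.575, 0.052) give a 50 mm radius, as specified. The wheel angle is about 2.92 rad. I'll grip the handle.

Call:
{"name": "step_arm", "arguments": {"motion": [[[4,5.2,-4,0,5.5],[4,5.2,-8,0,5.5],[4,5.2,-11,0,5.5],[4,5.2,-14,0,5.5],[4,5.2,-17,0,5.5],[4,5.2,-17.4,0,5.5],[4,5.2,-17.4,0,5.5],[4,5.2,-17.4,0,2.0],[4,5.2,-17.4,0,1.5],[4,5.2,-17.4,0,1.5],[4,5.2,-17.4,0,1.5],[4,5.2,-17.4,0,1.5]]], "force": 40}}

```text
time_s: 10.58
tcp_pos: [0.5746, 0.0521, 0.1698]
eef_rot: [-179.9, -0.0, 81.4]
ft_force: [-13.4, 3.8, 10.8]
gripper_width: 0.266
grasp_force: 39.1
```

```bash
python3 - <<'E'
from h import *
s=manip.sense(); print(s["time_s"],s["tcp_pos"],s["ft_force"],s["gripper_width"],s["grasp_force"])
# relative rows: hub, current wheel angle 2.92
b=np.radians(171.2)
def rows(a0,a1,n):
    a=np.linspace(a0,a1,n+1)[1:]; p=5*np.c_[np.cos(a+b)-np.cos(a0+b),np.sin(a+b)-np.sin(a0+b)]
    print([[round(float(u),2),round(float(v),2)] for u,v in p])
rows(2.92,-.04,12)
T=np.pi/6
rows(0,2*np.pi,24)
E
```

```text
10.575 [0.57455537 0.05209182 0.1698435 ] [-13.38780761   3.83614763  10.77562179] 0.26559359495703383 39.07331778667867
[[-0.59, -1.08], [-1.42, -1.98], [-2.45, -2.66], [-3.62, -3.06], [-4.84, -3.16], [-6.06, -2.97], [-7.18, -2.48], [-8.16, -1.73], [-8.92, -0.77], [-9.43, 0.36], [-9.65, 1.57], [-9.56, 2.79]]
[[-0.03, -1.3], [0.28, -2.57], [0.91, -3.72], [1.81, -4.66], [2.92, -5.34], [4.18, -5.71], [5.48, -5.74], [6.75, -5.43], [7.89, -4.8], [8.84, -3.9], [9.52, -2.78], [9.88, -1.53], [9.91, -0.22], [9.6, 1.04], [8.98, 2.19], [8.07, 3.13], [6.96, 3.81], [5.71, 4.18], [4.4, 4.21], [3.13, 3.9], [1.99, 3.27], [1.04, 2.37], [0.37, 1.25], [0.0, 0.0]]
```

Call:
{"name": "step_arm", "arguments": {"motion": [[[-0.59,-1.08,0,0,1.5],[-1.42,-1.98,0,0,1.5],[-2.45,-2.66,0,0,1.5],[-3.62,-3.06,0,0,1.5],[-4.84,-3.16,0,0,1.5],[-6.06,-2.97,0,0,1.5],[-7.18,-2.48,0,0,1.5],[-8.16,-1.73,0,0,1.5],[-8.92,-0.77,0,0,1.5],[-9.43,0.36,0,0,1.5],[-9.65,1.57,0,0,1.5],[-9.56,2.5,0,0,1.5]]]}}

```text
time_s: 12.08
tcp_pos: [0.4779, 0.0766, 0.1698]
eef_rot: [-179.8, 0.1, 81.4]
ft_force: [-29.5, -32.2, 15.3]
gripper_width: 0.263
grasp_force: 40.8
```

```bash
python3 - <<'E'
from h import *
s=manip.sense(); p=s["tcp_pos"]; print(s["time_s"],p,s["ft_force"],s["gripper_width"],s["grasp_force"])
d=p[:2]-[.528,.0703]; print(np.hypot(*d),np.degrees(np.arctan2(d[1],d[0]))-171.2)
E
```

```text
12.075 [0.47788783 0.07661002 0.16978479] [-29.51127415 -32.22848068  15.27259973] 0.2630612846225024 40.82362957298756
0.050507876051833954 1.623202267724679
```

Call:
{"name": "step_arm", "arguments": {"motion": [[[-0.15,0.1,0,0,1.5],[-0.15,0.2,0,0,1.5],[-0.15,0.2,0,0,1.5],[-0.15,0.2,0,0,1.5]]]}}

```text
time_s: 12.58
tcp_pos: [0.4776, 0.0766, 0.1698]
eef_rot: [-180.0, 0.3, 81.3]
ft_force: [-14.8, -20.9, 12.1]
gripper_width: 0.27
grasp_force: 40.3
```

```bash
python3 - <<'E'
from h import *
s=manip.sense(); p=s["tcp_pos"]; print(s["time_s"],p,s["ft_force"],s["gripper_width"],s["grasp_force"])
d=p[:2]-[.528,.0703]; print(np.hypot(*d),np.degrees(np.arctan2(d[1],d[0]))-171.2)
E
```

```text
12.575 [0.47760851 0.07662832 0.16980885] [-14.7883351  -20.92893183  12.08479072] 0.2700468639141215 40.33666006755084
0.05078729803976659 1.6420889648601644
```

The commanded pose went 2 mm further but the handle stayed put at the expected angle, so that is the hard stop. I'll back off two turns in four half-turn calls.

Call:
{"name": "step_arm", "arguments": {"motion": [[[-0.03,-1.3,0,0,1.5],[0.28,-2.57,0,0,1.5],[0.91,-3.72,0,0,1.5],[1.81,-4.66,0,0,1.5],[2.92,-5.34,0,0,1.5],[4.18,-5.71,0,0,1.5],[5.48,-5.74,0,0,1.5],[6.75,-5.43,0,0,1.5],[7.89,-4.8,0,0,1.5],[8.84,-3.9,0,0,1.5],[9.52,-2.78,0,0,1.5],[9.88,-1.53,0,0,1.5]]]}}

```text
time_s: 14.08
tcp_pos: [0.5769, 0.0638, 0.1697]
eef_rot: [-180.0, -0.0, 81.4]
ft_force: [-18.7, -0.1, 13.5]
gripper_width: 0.265
grasp_force: 41.1
```

Call:
{"name": "step_arm", "arguments": {"motion": [[[0.03,1.3,0,0,1.5],[-0.28,2.57,0,0,1.5],[-0.91,3.72,0,0,1.5],[-1.81,4.66,0,0,1.5],[-2.92,5.34,0,0,1.5],[-4.18,5.71,0,0,1.5],[-5.48,5.74,0,0,1.5],[-6.75,5.43,0,0,1.5],[-7.89,4.8,0,0,1.5],[-8.84,3.9,0,0,1.5],[-9.52,2.78,0,0,1.5],[-9.88,1.53,0,0,1.5]]]}}

```text
time_s: 15.58
tcp_pos: [0.4779, 0.0788, 0.1698]
eef_rot: [180.0, -0.1, 81.4]
ft_force: [-3.4, 3.0, 8.9]
gripper_width: 0.264
grasp_force: 40.8
```

Call:
{"name": "step_arm", "arguments": {"motion": [[[-0.03,-1.3,0,0,1.5],[0.28,-2.57,0,0,1.5],[0.91,-3.72,0,0,1.5],[1.81,-4.66,0,0,1.5],[2.92,-5.34,0,0,1.5],[4.18,-5.71,0,0,1.5],[5.48,-5.74,0,0,1.5],[6.75,-5.43,0,0,1.5],[7.89,-4.8,0,0,1.5],[8.84,-3.9,0,0,1.5],[9.52,-2.78,0,0,1.5],[9.88,-1.53,0,0,1.5]]]}}

```text
time_s: 17.08
tcp_pos: [0.5769, 0.0637, 0.1697]
eef_rot: [-180.0, -0.0, 81.4]
ft_force: [-18.9, -0.4, 14.2]
gripper_width: 0.27
grasp_force: 41.7
```

Call:
{"name": "step_arm", "arguments": {"motion": [[[0.03,1.3,0,0,1.5],[-0.28,2.57,0,0,1.5],[-0.91,3.72,0,0,1.5],[-1.81,4.66,0,0,1.5],[-2.92,5.34,0,0,1.5],[-4.18,5.71,0,0,1.5],[-5.48,5.74,0,0,1.5],[-6.75,5.43,0,0,1.5],[-7.89,4.8,0,0,1.5],[-8.84,3.9,0,0,1.5],[-9.52,2.78,0,0,1.5],[-9.88,1.53,0,0,1.5]]]}}

```text
time_s: 18.58
tcp_pos: [0.4779, 0.0788, 0.1698]
eef_rot: [180.0, -0.1, 81.4]
ft_force: [-3.0, 2.5, 7.9]
gripper_width: 0.263
grasp_force: 41.2
```

Call:
{"name": "step_arm", "arguments": {"motion": [[[0,0,0,0,1.5],[0,0,0,0,1.5],[0,0,0,0,1.5],[0,0,0,0,1.5]]]}}

```text
time_s: 19.08
tcp_pos: [0.478, 0.0788, 0.1698]
eef_rot: [180.0, -0.0, 81.4]
ft_force: [-8.1, 0.6, 10.1]
gripper_width: 0.264
grasp_force: 41.3
```

```bash
python3 - <<'E'
from h import *
s=manip.sense(); p=s["tcp_pos"]; print(s["time_s"],p,s["ft_force"],s["gripper_width"],s["grasp_force"],s["joint_vel"])
d=p[:2]-[.528,.0703]; print(np.hypot(*d),np.degrees(np.arctan2(d[1],d[0]))-171.2)
c=cam("scene"); P=cloud(c)
im=cv2.resize(c["img"][130:310,90:430],None,fx=2.2,fy=2.2,interpolation=cv2.INTER_CUBIC); cv2.imwrite("pics/s5.png",im)
hsv=cv2.cvtColor(c["img"],cv2.COLOR_BGR2HSV)
w=(P[...,0]>.44)&(P[...,0]<.56)&(P[...,1]>-.22)&(P[...,1]<-.06)&(P[...,2]>.06)&(P[...,2]<.12)&(hsv[...,1]>70)
print("block",w.sum(),P[w].mean(0))
E
```

```text
19.075 [0.4779823  0.07877558 0.16980416] [-8.07930281  0.57094776 10.11283958] 0.2642237794518263 41.34775921236724 [-0.00567728  0.04237304  0.04314979  0.1223267   0.02904295 -0.02206597]
0.050730714786197444 -0.8175066963852089
block 424 [ 0.50631008 -0.13815479  0.08246231]
```

View pics/s5.png

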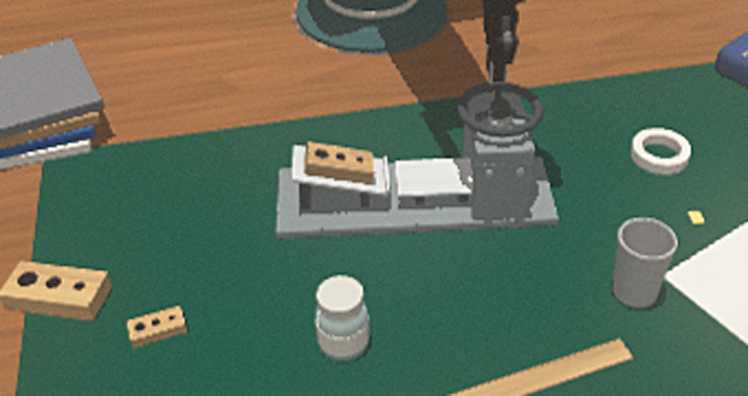

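The crop shows the block on the tray at (340,160) and the gripper holding the handle on the robot side of the wheel at (500,85). The jar, cup and tape are where they were. The wheel angle is within about 3° of two turns from the stop, against a 17° tolerance, and it is standing still.

```bash
python3 -c "
from bench import manip
print(manip.close_job())"
```

```text
the job is handed in; nothing more can be done
None
```

I handed in the job at about 19 s of the 72 s allowed: the middle-sized block lies flat and central on the tray, and the wheel was closed to its stop and backed off two turns (within about 3°), with the handle still gripped; no pass/fail result came back.

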